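Nest the bowls and hold a pastry over them with the tongs

TASK

Nest the three white bowls inside one another in order of size, the smallest innermost, all standing level. Then take the kitchen tongs, close them on the walnut pastry without touching it with the gripper, lift it from the board and finish while still holding it in the tongs, still and well clear above the smallest bowl's mouth, ready to serve. Leave the jar, mug, whisk, timer, sauce bottle and spoon where they are.

Things in the scene. Friction and masses are not known exactly. Their poses are not given: they have to be found in the camera images.
- bowl_large_mid (a point): The largest of three plain white stoneware bowls, 126 mm across the outside of the rim, 60 mm tall, upright on the table. Point on its axis 30 mm above its underside; z up. The wall, 6 mm thick, is vertical in its upper half and can be pinched over the rim. Solid foot 80 mm across. Inner floor 20 mm above the underside. 0.28 kg.
- bowl_medium_mid (a point): The middle of three plain white stoneware bowls, 94 mm across the outside of the rim, 60 mm tall, upright on the table. Point on its axis 30 mm above its underside; z up. The wall, 6 mm thick, is vertical in its upper half and can be pinched over the rim. Solid foot 58 mm across. Inner floor 20 mm above the underside. 10 mm of play all round in the largest. 0.18 kg.
- bowl_small_mid (a point): The smallest of three plain white stoneware bowls, 64 mm across the outside of the rim, 60 mm tall, upright on the table. Point on its axis 30 mm above its underside; z up. The wall, 6 mm thick, is vertical in its upper half and can be pinched over the rim. Solid foot 38 mm across. Inner floor 20 mm above the underside. 9 mm of play all round in the middle one. 0.11 kg.
- tongs_grip (a point): Kitchen tongs, 215 mm long, lying on edge on the board: two upright flat arms, 26 mm tall, side by side, pivoted at one end and sprung open. Point midway between the arms at the place to grip them (near the centre of mass), 13 mm above the underside; x axis along the tongs to the tips, z up. The fingers go one on each side: squeezing a little holds the tongs, squeezing more closes them.
- tongs: The same tongs; origin on the underside below the grip point, same axes. Paddles at the tips, 30 mm tall, run from 70 to 110 mm ahead of it. Open: 57 mm wide over the arms at the grip point, paddles 75 mm apart inside. Squeezed to 34 mm there the arms are parallel, paddles 32 mm apart; the gap changes twice as much as the width. Spring: 4 N there to begin, 7 N when parallel. 0.085 kg.
- tongs_left: The tongs' arm on their left (+y) side; origin on the upright pivot axis, 95 mm behind the grip point, at the underside.
- tongs_right: The tongs' arm on their right (-y) side; origin on the upright pivot axis, 95 mm behind the grip point, at the underside.
- pastry_mid (a point): Small firm round walnut pastry, 34 mm in diameter, 30 mm tall, flat base, standing on the cutting board. Point at its centre, 15 mm above its base. About 0.03 kg.
- pastry: The pastry; origin at the centre of its base.
- board: Fixed dark walnut cutting board, 300 mm (x) by 440 mm (y), 18 mm thick; origin at the centre of its underside. The tongs lie on its right part, tips away from the robot; the pastry stands on its left part.
- bowl_large: The same bowl as point bowl_large_mid; origin at the centre of its underside, z up. A bowl nested in another rests on its floor, 20 mm higher, its rim 20 mm proud.
- bowl_medium: The same bowl as point bowl_medium_mid; origin at the centre of its underside, z up. A bowl nested in another rests on its floor, 20 mm higher, its rim 20 mm proud.
- bowl_small: The same bowl as point bowl_small_mid; origin at the centre of its underside, z up. A bowl nested in another rests on its floor, 20 mm higher, its rim 20 mm proud.
- jar: Clear glass jar with a steel screw lid, 68 mm across, 104 mm tall, on the far right corner of the board. Bystander, origin at its underside.
- mug: Ceramic mug, 82 mm across, 92 mm tall, to the left of the bowls. Bystander, origin at its underside.
- whisk: Steel whisk, 250 mm long, lying beyond the bowls. Bystander, origin at its underside.
- timer: Round press-button timer, 62 mm across, 28 mm tall, in front of the bowls on the robot's side. Bystander, origin at its underside.
- sauce: Amber glass sauce bottle, 58 mm across, 170 mm tall, to the right of the board. Bystander, origin at its underside.
- spoon: Steel spoon lying to the right of the board. Bystander, origin at its underside.
Not all that is in view belongs to the job. What is shaped like the bowl_small but green or yellow is not meant. Of the things shaped like the tongs, the blue one is meant.

How it is judged:
By the outcome, as a careful person would: the job done as asked, in the order asked, and still so for the second after the job is handed in, while the arm keeps its last pose, push and grip.
It also fails if it takes over 67 s, if anything falls off the work surface, if the arm or the gripper's body presses on something with over 40 N, if the wrist force passes 120 N, or if a joint passes its speed limit or range.

ROBOT

A 6-joint arm with a two-finger parallel gripper is mounted at the origin on the work surface. World frame = base frame: x ahead of the robot, y to its left, z up, the work surface at z = 0. Lengths are in m, angles in rad, forces in N, time in s.
With the tool pointing down it reaches from about 0.25 to 0.725 m from the base axis. Payload 4 kg.
Tool frame: the origin (TCP) lies at the very end of the fingers, on their centre line; the grasp point (between the pads) lies 19 mm behind it; z points along the fingers, y is the line along which they close (so a half turn about z gives the same grasp; the last joint's range is limited). The gripper opens to 85 mm and grips with 20 to 120 N. Pads are 22 mm wide; open, the fingers measure 114 mm over their backs; the gripper's body (76 mm by 85 mm) begins 54 mm behind the grasp point. The pads swing forward as they close: fully open they stand 13 mm farther back than shut.
Start: joints at [1.103, 0.241, 0.005, 1.335, 0, 1.571], TCP at [0.225, 0.446, 0.231] pointing down, gripper open.
Joint ranges: [-2.72, 2.72], [-1.05, 1.87], [-1.09, 1.28], [-1.99, 2.15], [-1.42, 1.44], [-3.14, 3.14]. Speed limits (rad/s): [2.79, 2.79, 3.14, 3.14, 3.14, 3.14].

INTERFACE

Orientations are given as a unit quaternion [x, y, z, w].
In Python, from workcell import bot gives the robot as it stands.
- The arm moves only by the tool carry_out, never from a script. Its argument "increments" is one flat list of numbers, 5 for each row, row after row: the finger opening in cm, from 0 to 8.54, then the shift along the tool's x, y, z in cm, then the turn about the tool's z in rad. A call has exactly 5 rows; each row shifts and turns the commanded pose from where the row before left it, along the tool's axes as they then stand; what a row does not reach is not made up. A row lasts 1/8 s, in which the tool goes at most 62.5 mm and 10.7 degrees, less where a joint would pass 70% of its speed; a pose out of reach is approached as far as the arm can. A call with a gripper value outside its range is refused whole. The fingers move at their own pace and stop on an object; the grip force is fixed at half the most. Time passes only in rows, so rows that do not move let the fingers close, or fill a call up. It gives the time, the measured TCP pose, the force, the opening and the grip force at its end, in the units of the state.
- bot.get_obs(): the state, without advancing time (a new reading comes with each control period).
- bot.camera(name): name is "scene" or "top" or "wrist"; returns a dict with "pixels" (420x560x3 uint8, blue, green, red), "range_z" (420x560 float32, m along the optical axis (not along the pixel's ray), 0 where there is no reading), "mtx" (3x3 intrinsics, pixels), "eye" and "attitude" of the camera in the world. Camera axes: x right, y down, z forward; pixel columns grow to the right and rows downward; lengths in m; the calibration is good to about 2 mm. A picture is of the moment at which its call begins.
- bot.job_done(): hands the job in; it is judged then, once.
Trained networks look in a picture, given as the dict that the camera call returned (one of the last four; its "shot" number tells which), for a name from the list of things; names that differ only in an ending like _2 or _b are one class to them, and where a whole thing is asked for, a point or a joint stands for the part that bears it (a point fixed in the world has none). Each returns a list of dicts, best first, with "p" (0 to 1); they miss things now and then, are a little off and sometimes report something else, mostly with a low value. They report only what shows in the picture. A call takes as long as a camera call. They do not tell look-alikes from the thing itself.
- bot.find_in(picture, name): "xyz" ([x, y, z] in m, in the coordinates of the camera as it stood for that picture, good to about 4 mm: the middle of the surface that is visible of it).
- bot.regions_of(picture, name): "mask" (420x560 bool, what is visible of it).
- bot.place_of(picture, name): "xyz" ([x, y, z] in m, in the coordinates of the camera as it stood for that picture, good to about 4 mm: a listed point, or the origin of a listed thing).
The state is a dict: "clock": time; "joint_pos": joint angles; "joint_vel": joint speeds; "tau": joint torques, N m; "eef_pos": TCP position; "tool_rot": TCP orientation; "ft_force": force on the tool from outside, world axes, zero at the start; "ft_torque": the same for the moment, N m; "grip_width": finger opening in m; "grasp_force": force on a finger pad.
Only numpy, scipy, OpenCV 4.12 (cv2) and the standard library are available. Lean on these libraries where they do the work, as an engineer would, in place of code of your own. Each camera call takes 0.05 s, during which the arm holds its last target. There are 200 camera calls.

## Working session

There is one attempt and no reset: what is moved stays moved. The work goes in short steps, Python scripts to look and compute and a tool call to move; the robot and the scene stay as the last step left them, time stands still between calls to the robot, and variables do not carry over. Pictures are saved under pics/ and viewed, at most 14 in all, crops included, and the job is handed in when it is done.

Besides the shell and the picture viewer there is one more tool, called after "Call:" by a JSON object that holds its "fn" and its "kwargs". carry_out: Moves the arm, as the interface text tells. Its arguments: {"type":"object","properties":{"increments":{"type":"array","items":{"type":"number"}}},"required":["increments"]}

```bash
mkdir -p pics; cat > h.py <<'E'
import numpy as np, cv2
from scipy.spatial.transform import Rotation as R
from workcell import bot
def att(p):
    a=np.array(p["attitude"],float)
    return a if a.shape==(3,3) else R.from_quat(a).as_matrix()
def w(p,c): return att(p)@np.asarray(c,float)+np.asarray(p["eye"],float)
def px(p,c):
    q=np.array(p["mtx"])@np.asarray(c,float); return (q[:2]/q[2]).round().astype(int)
def pix(p,X): return px(p,att(p).T@(np.asarray(X,float)-np.asarray(p["eye"])))
def cloud(p):
    z=p["range_z"]; v,u=np.indices(z.shape); K=np.array(p["mtx"])
    c=np.stack([(u-K[0,2])/K[0,0]*z,(v-K[1,2])/K[1,1]*z,z],-1)
    return c@att(p).T+np.asarray(p["eye"])
def show(p,name,n=5,f="place_of"):
    for d in getattr(bot,f)(p,name)[:n]:
        print(name,round(d["p"],2),w(p,d["xyz"]).round(3),"px",px(p,d["xyz"]))
E
python3 - <<'E'
from h import *
o=bot.get_obs(); print({k:np.round(v,3) for k,v in o.items()})
for c in("top","scene"):
    p=bot.camera(c); cv2.imwrite(f"pics/{c}0.png",p["pixels"]); print(c,p["eye"],p["attitude"])
    for n in("bowl_large_mid","bowl_medium_mid","bowl_small_mid","tongs_grip","pastry_mid","board","jar","mug","whisk","timer","sauce","spoon"): show(p,n,4 if n in("bowl_small_mid","tongs_grip") else 2)
E
```

```text
{'clock': np.float64(0.0), 'joint_pos': array([ 1.103,  0.241,  0.004,  1.335, -0.   ,  1.571]), 'joint_vel': array([ 0.001,  0.   , -0.   ,  0.   ,  0.001, -0.002]), 'tau': array([ 2.0000e-03, -3.7232e+01,  2.5241e+01,  1.7000e-02,  0.0000e+00,
       -0.0000e+00]), 'eef_pos': array([0.225, 0.446, 0.23 ]), 'tool_rot': array([ 0.232,  0.973, -0.001, -0.   ]), 'ft_force': array([-0.255, -0.105, -0.6  ]), 'ft_torque': array([ 0.015, -0.046, -0.029]), 'grasp_force': np.float64(0.0), 'grip_width': np.float64(0.085)}
top [ 0.44463726 -0.01911828  1.45471596] [ 0.71671724 -0.6970176   0.01662292 -0.01437117]
bowl_large_mid 0.81 [0.561 0.358 0.028] px [139 180]
bowl_large_mid 0.25 [ 0.628 -0.025  0.022] px [284 160]
bowl_medium_mid 0.76 [0.484 0.203 0.032] px [196 211]
bowl_small_mid 0.88 [0.373 0.263 0.029] px [172 253]
bowl_small_mid 0.81 [0.74  0.359 0.031] px [141 114]
bowl_small_mid 0.72 [0.626 0.187 0.029] px [204 158]
tongs_grip 0.65 [ 0.254 -0.261  0.011] px [368 302]
tongs_grip 0.57 [ 0.541 -0.242  0.029] px [364 194]
pastry_mid 0.69 [ 0.625 -0.026  0.033] px [284 160]
board 0.75 [
[... 866 characters left out ...]
 0.92 [ 0.256 -0.261  0.012] px [167 196]
tongs_grip 0.76 [ 0.536 -0.232  0.029] px [204 249]
tongs_grip 0.18 [ 0.685 -0.365  0.019] px [169 314]
pastry_mid 0.62 [0.489 0.201 0.   ] px [334 200]
pastry_mid 0.6 [0.552 0.37  0.032] px [394 188]
board 0.76 [ 0.585 -0.168  0.001] px [235 261]
jar 0.98 [ 0.682 -0.366  0.02 ] px [169 313]
mug 0.77 [ 0.395  0.426 -0.003] px [375 166]
whisk 0.85 [ 0.77   0.18  -0.002] px [387 265]
timer 0.6 [ 0.37   0.135 -0.001] px [297 185]
timer 0.57 [0.557 0.367 0.031] px [394 190]
sauce 0.7 [ 0.578 -0.522  0.   ] px [ 94 309]
sauce 0.52 [ 0.446 -0.24   0.012] px [192 232]
spoon 0.72 [ 0.406 -0.484 -0.001] px [101 255]
spoon 0.56 [0.623 0.192 0.   ] px [358 228]
```

View pics/top0.png

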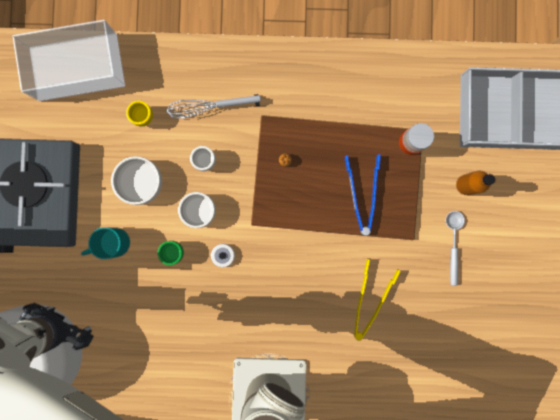

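View pics/scene0.png

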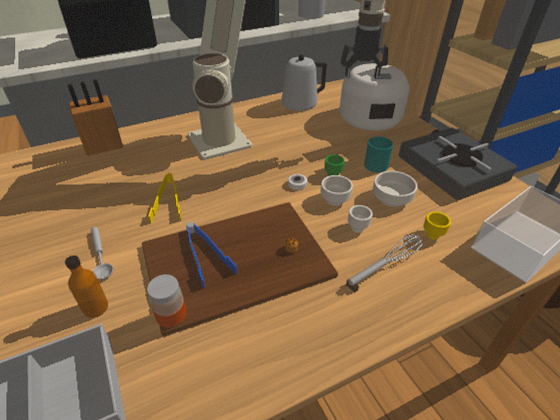

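The top view (`top0`) shows these candidates:
- **Bowls shaped like the small one:** white (203,158), green (171,253) and yellow (139,113). I choose the white one.
- **Tongs:** blue (365,195) and yellow (375,300). I choose the blue ones.
- **Other bowls:** large at (137,181), medium at (197,211).
- **Pastry:** (285,160).

The scene view agrees: white small bowl at (360,219), blue tongs at (205,255), pastry at (292,245). Next I'll refine these with a depth fit and one close crop.

```bash
python3 - <<'E'
from h import *
from scipy.optimize import least_squares
p=bot.camera("top"); P=cloud(p); hsv=cv2.cvtColor(p["pixels"],cv2.COLOR_BGR2HSV)
def rim(c,r,zt=.06):
    d=np.hypot(P[...,0]-c[0],P[...,1]-c[1]); m=(d<r+.015)&(abs(P[...,2]-zt)<.009)&(p["range_z"]>0)
    q=P[m]; s=least_squares(lambda t:np.hypot(q[:,0]-t[0],q[:,1]-t[1])-(r-.003),c,loss="soft_l1",f_scale=.003)
    print("rim",c,s.x.round(4),len(q),"res",np.std(s.fun).round(4),"z",np.median(q[:,2]).round(4))
rim((.558,.362),.063);rim((.485,.2015),.047);rim((.625,.188),.032)
b=(hsv[...,0]>105)&(hsv[...,0]<125)&(hsv[...,1]>150)&(hsv[...,2]>60)
b&=(abs(P[...,0]-.55)<.16)&(abs(P[...,1]+.24)<.1)&(P[...,2]>.02)
q=P[b]; print(len(q),q.min(0).round(3),q.max(0).round(3))
for x in np.arange(.44,.66,.02):
    s=q[abs(q[:,0]-x)<.01]
    if len(s): print(x.round(2),"y",s[:,1].min().round(3),s[:,1].max().round(3),"z",np.median(s[:,2]).round(3))
for n in("pastry","tongs","tongs_left","tongs_right"): show(p,n,2)
c=p["pixels"][90:250,110:430]; cv2.imwrite("pics/crop.png",cv2.resize(c,None,fx=2.5,fy=2.5,interpolation=cv2.INTER_CUBIC))
T=R.from_quat(bot.get_obs()["tool_rot"]).as_matrix(); print(T.round(3))
E
```

```text
rim (0.558, 0.362) [0.5598 0.3604] 386 res 0.002 z 0.0583
rim (0.485, 0.2015) [0.4874 0.1997] 267 res 0.0019 z 0.0586
rim (0.625, 0.188) [0.623  0.1887] 178 res 0.0019 z 0.0586
366 [ 0.449 -0.281  0.02 ] [ 0.645 -0.187  0.053]
0.44 y -0.233 -0.233 z 0.044
0.46 y -0.262 -0.227 z 0.04
0.48 y -0.265 -0.222 z 0.041
0.5 y -0.264 -0.218 z 0.041
0.52 y -0.266 -0.213 z 0.043
0.54 y -0.272 -0.209 z 0.042
0.56 y -0.269 -0.206 z 0.042
0.58 y -0.271 -0.2 z 0.043
0.6 y -0.276 -0.194 z 0.041
0.62 y -0.281 -0.189 z 0.046
0.64 y -0.277 -0.187 z 0.044
pastry 0.53 [ 0.628 -0.03   0.02 ] px [286 160]
tongs 0.83 [ 0.256 -0.264 -0.001] px [368 301]
tongs 0.69 [ 0.537 -0.24   0.018] px [363 196]
tongs_left 0.72 [ 0.165 -0.235 -0.004] px [357 335]
tongs_left 0.48 [ 0.443 -0.245  0.017] px [364 231]
tongs_right 0.61 [ 0.166 -0.238 -0.002] px [358 334]
tongs_right 0.6 [ 0.443 -0.246  0.02 ] px [364 231]
[[-0.893  0.451 -0.   ]
 [ 0.451  0.893 -0.   ]
 [ 0.    -0.    -1.   ]]
```

View pics/crop.png

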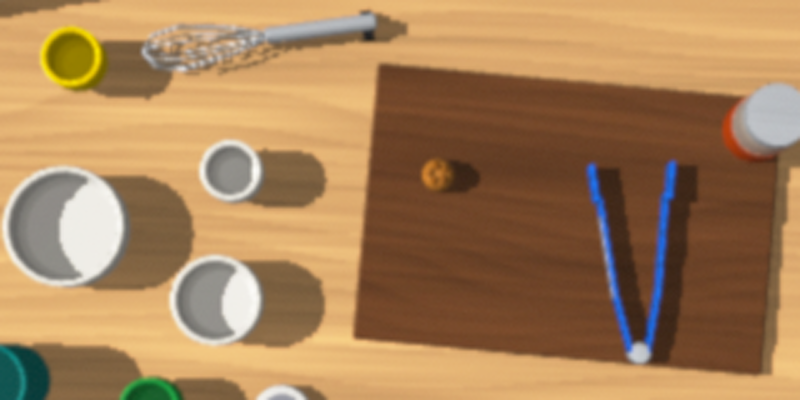

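The crop confirms the white small bowl (230,170) and medium bowl (215,300), the large bowl (65,227), the blue tongs (640,260) and the pastry (437,174). I'll pinch the medium bowl first.

Call:
{"fn": "carry_out", "kwargs": {"increments": [4,-5.4,-2.3,0,0,4,-5.4,-2.3,0,0,4,-5.4,-2.3,0,0,4,-5.4,-2.3,0,0,4,-5.4,-2.3,0,0]}}

```text
clock: 2.17
eef_pos: [0.4157, 0.2204, 0.2316]
tool_rot: [0.232, 0.973, 0.0, 0.0]
ft_force: [-0.3, 0.1, -0.3]
grip_width: 0.0399
grasp_force: 0.0
```

Call:
{"fn": "carry_out", "kwargs": {"increments": [4,-3.8,-1.5,3,0,4,-3.7,-1.5,3,0,4,0,0,4.5,0,4,0,0,0,0,4,0,0,0,0]}}

```text
clock: 2.8
eef_pos: [0.4686, 0.1618, 0.1276]
tool_rot: [0.232, 0.973, 0.0, 0.001]
ft_force: [0.5, 0.2, 1.3]
grip_width: 0.0399
grasp_force: 0.0
```

```bash
cat >> h.py <<'E'
def go(x,y,z,yaw=None):
    "tool-frame shift (cm) to world TCP target; yaw = desired direction of tool y (deg, mod 180), turn done AFTER shift"
    o=bot.get_obs(); T=R.from_quat(o["tool_rot"]).as_matrix()
    a=np.degrees(np.arctan2(T[1,1],T[0,1])); t=0 if yaw is None else -np.radians((yaw-a+90)%180-90)
    print("clk",round(float(o["clock"]),2),"at",np.round(o["eef_pos"],4),"ydir",a.round(1),"xaxis",T[:2,0].round(3),"j6",round(o["joint_pos"][5],2),"F",np.round(o["ft_force"],1),"w",round(float(o["grip_width"]),4),"gf",round(float(o["grasp_force"]),1))
    print("shift cm",(T.T@(np.array([x,y,z])-o["eef_pos"])*100).round(2),"turn",round(t,3))
def rimfit(p,c,r,zt):
    from scipy.optimize import least_squares
    P=cloud(p); d=np.hypot(P[...,0]-c[0],P[...,1]-c[1]); m=(abs(d-r+.003)<.012)&(abs(P[...,2]-zt)<.008)&(p["range_z"]>0)
    q=P[m]; s=least_squares(lambda t:np.hypot(q[:,0]-t[0],q[:,1]-t[1])-(r-.003),c,loss="soft_l1",f_scale=.003)
    print("rim",s.x.round(4),len(q),"sd",np.std(s.fun).round(4),"z",np.percentile(q[:,2],[10,50,90]).round(4)); return s.x
E
python3 - <<'E'
from h import *
p=bot.camera("wrist"); cv2.imwrite("pics/w1.png",p["pixels"])
show(p,"bowl_medium_mid",2)
c=rimfit(p,(.4874,.1997),.047,.06)
T=R.from_quat(bot.get_obs()["tool_rot"]).as_matrix()
t=c-.044*T[:2,1]; go(t[0],t[1],.046)
E
```

```text
bowl_medium_mid 0.81 [0.485 0.205 0.028] px [342 204]
rim [0.4844 0.2027] 3811 sd 0.0018 z [0.0556 0.0602 0.0612]
clk 2.9 at [0.4693 0.1623 0.1285] ydir 63.3 xaxis [-0.893  0.45 ] j6 0.8 F [-0.2 -0.3  0.6] w 0.0397 gf 0.0
shift cm [ 0.49 -0.14  8.25] turn 0
```

View pics/w1.png

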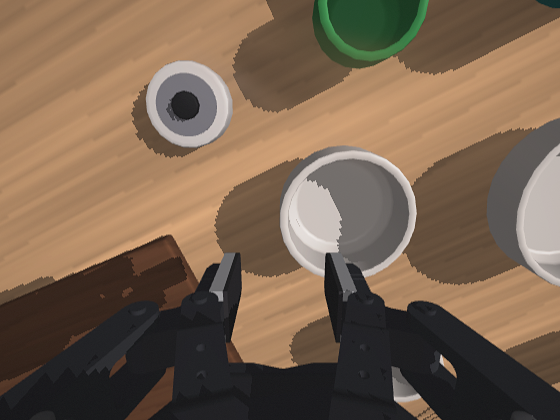

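The wrist view shows the medium bowl (348,212), with the fingers straddling its near wall. I'll go down and pinch it, keeping the fingertips about 14 mm below the rim.

Call:
{"fn": "carry_out", "kwargs": {"increments": [4,0.4,-0.15,2.5,0,4,0,0,4,0,4,0,0,1.7,0,4,0,0,0,0,0,0,0,0,0]}}

```text
clock: 3.52
eef_pos: [0.4652, 0.1626, 0.0461]
tool_rot: [0.231, 0.973, 0.001, 0.001]
ft_force: [0.3, -0.1, 1.4]
grip_width: 0.023
grasp_force: 0.0
```

Call:
{"fn": "carry_out", "kwargs": {"increments": [0,0,0,0,0,0,0,0,0,0,0,0,0,0,0,0,0,0,0,0,0,0,0,-1,0]}}

```text
clock: 4.15
eef_pos: [0.4629, 0.1614, 0.0543]
tool_rot: [0.232, 0.973, -0.001, -0.001]
ft_force: [-0.9, -0.6, -2.6]
grip_width: 0.0045
grasp_force: 60.5
```

```bash
python3 - <<'E'
from h import *
p=bot.camera("top"); c=rimfit(p,(.4856,.2015),.047,.07); rimfit(p,(.5598,.3604),.063,.06)
o=bot.get_obs(); print("bowl-tcp",c-o["eef_pos"][:2]); go(*(np.array([.5595,.361])-c+o["eef_pos"][:2]),.16)
E
```

```text
rim [0.4842 0.1991] 12 sd 0.0019 z [0.0636 0.0674 0.0692]
rim [0.56   0.3603] 381 sd 0.002 z [0.0539 0.0582 0.0622]
bowl-tcp [0.02036902 0.03741952]
clk 4.2 at [0.4638 0.1617 0.0557] ydir 63.2 xaxis [-0.893  0.451] j6 0.8 F [-0.4 -0.1 -1. ] w 0.004 gf 60.5
shift cm [  0.57  17.85 -10.43] turn 0
```

Call:
{"fn": "carry_out", "kwargs": {"increments": [0,0,0,-4.5,0,0,0,0,-3.5,0,0,0.1,4,0,0,0,0.1,5,0,0,0,0.1,5,0,0]}}

```text
clock: 4.82
eef_pos: [0.5245, 0.2888, 0.1344]
tool_rot: [0.232, 0.973, -0.0, -0.0]
ft_force: [0.6, -1.0, -1.5]
grip_width: 0.0043
grasp_force: 60.5
```

Call:
{"fn": "carry_out", "kwargs": {"increments": [0,0.1,3.7,0,0,0,0,0,0,0,0,0,0,0,0,0,0,0,0,0,0,0,0,0,0]}}

```text
clock: 5.45
eef_pos: [0.5399, 0.3206, 0.1347]
tool_rot: [0.232, 0.973, -0.0, 0.0]
ft_force: [0.1, 0.6, -1.0]
grip_width: 0.0043
grasp_force: 60.4
```

```bash
python3 - <<'E'
from h import *
p=bot.camera("wrist"); cv2.imwrite("pics/w2.png",p["pixels"])
o=bot.get_obs(); z=o["eef_pos"][2]
T=R.from_quat(o["tool_rot"]).as_matrix(); c0=o["eef_pos"][:2]+.044*T[:2,1]
c=rimfit(p,c0,.047,z+.014); l=rimfit(p,(.56,.3603),.063,.06)
print("nominal held",c0); go(*(l-c+o["eef_pos"][:2]),.067)
E
```

```text
rim [0.5567 0.3591] 7968 sd 0.0029 z [0.1436 0.1485 0.1496]
rim [0.5583 0.3639] 2712 sd 0.0018 z [0.0586 0.0603 0.0613]
nominal held [0.55983973 0.35999937]
clk 5.5 at [0.54   0.3207 0.1347] ydir 63.1 xaxis [-0.892  0.452] j6 1.0 F [ 0.1 -0.6 -1.5] w 0.0041 gf 60.4
shift cm [0.08 0.5  6.77] turn 0
```

View pics/w2.png

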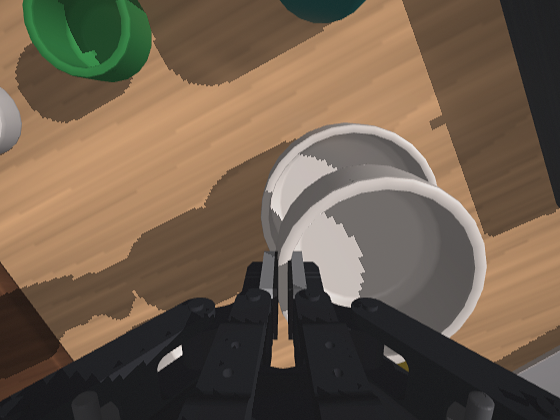

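The picture shows the medium bowl held level (385,265) with the large bowl (350,190) under it; the measured offset is under 5 mm. I'll lower and release it.

Call:
{"fn": "carry_out", "kwargs": {"increments": [0,0.05,0.3,3,0,0,0,0,2.8,0,0,0,0,1,0,0,0,0,0,0,0,0,0,0,0]}}

```text
clock: 6.12
eef_pos: [0.5415, 0.3246, 0.0672]
tool_rot: [0.232, 0.973, 0.001, 0.001]
ft_force: [-0.3, 0.9, -1.6]
grip_width: 0.0039
grasp_force: 60.5
```

Call:
{"fn": "carry_out", "kwargs": {"increments": [2,0,0,0,0,3.5,0,0,0,0,4,0,0,0,0,4,0,0,-3,0,4,0,0,-6,0]}}

```text
clock: 6.75
eef_pos: [0.5389, 0.3233, 0.1539]
tool_rot: [0.232, 0.973, -0.003, -0.003]
ft_force: [0.5, -0.5, 0.9]
grip_width: 0.0398
grasp_force: 0.0
```

```bash
python3 - <<'E'
from h import *
p=bot.camera("wrist")
l=rimfit(p,(.56,.3603),.063,.06); c=rimfit(p,l,.047,.08)
go(.623,.189,.12,63.2)
E
```

```text
rim [0.5582 0.3639] 3879 sd 0.0031 z [0.0577 0.0603 0.0614]
rim [0.5577 0.3634] 3590 sd 0.0018 z [0.0756 0.0802 0.0812]
clk 6.8 at [0.5437 0.3262 0.1659] ydir 63.2 xaxis [-0.893  0.451] j6 1.01 F [2.6 0.3 6.6] w 0.0399 gf 0.0
shift cm [-13.23  -8.71   4.59] turn 0.0
```

Nested well. Next is the small bowl, gripped across its outside diameter.

Call:
{"fn": "carry_out", "kwargs": {"increments": [8.5,-4.4,-2.9,0,0,8.5,-4.4,-2.9,0,0,8.5,-4.4,-2.9,1,0,8.5,0,0,2,0,8.5,0,0,0,0]}}

```text
clock: 7.42
eef_pos: [0.6185, 0.1861, 0.1244]
tool_rot: [0.233, 0.973, -0.001, -0.002]
ft_force: [-0.7, 0.3, 0.2]
grip_width: 0.0851
grasp_force: 0.0
```

```bash
python3 - <<'E'
from h import *
p=bot.camera("wrist"); cv2.imwrite("pics/w3.png",p["pixels"]); show(p,"bowl_small_mid",2)
c=rimfit(p,(.622,.19),.032,.06); go(c[0],c[1],.039)
E
```

```text
bowl_small_mid 0.63 [0.742 0.362 0.031] px [553 251]
bowl_small_mid 0.56 [0.625 0.193 0.028] px [294 215]
rim [0.6206 0.1927] 2714 sd 0.0018 z [0.0558 0.0603 0.0613]
clk 7.53 at [0.6194 0.1877 0.1266] ydir 63.2 xaxis [-0.893  0.45 ] j6 0.76 F [0.6 0.1 0. ] w 0.085 gf 0.0
shift cm [0.12 0.5  8.76] turn 0
```

View pics/w3.png

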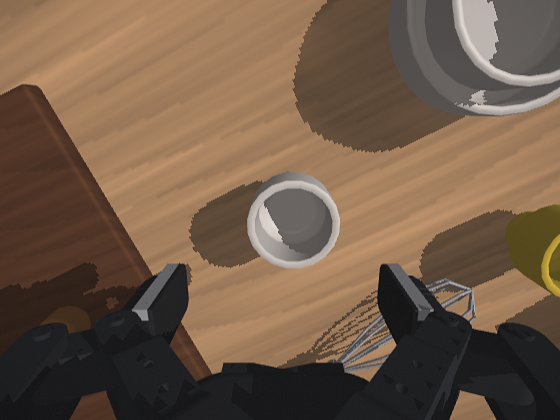

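The white small bowl (294,222) is centred between the open fingers (165,295) and (400,290). Going down.

Call:
{"fn": "carry_out", "kwargs": {"increments": [8.5,0.1,0.4,3,0,8.5,0,0,4,0,8.5,0,0,1.4,0,8.5,0,0,0,0,5.5,0,0,0,0]}}

```text
clock: 8.15
eef_pos: [0.6218, 0.192, 0.0444]
tool_rot: [0.232, 0.973, 0.001, 0.001]
ft_force: [-0.6, 0.4, -0.3]
grip_width: 0.0697
grasp_force: 0.0
```

Call:
{"fn": "carry_out", "kwargs": {"increments": [5.5,0,0,0,0,5.5,0,0,0,0,5.5,0,0,0,0,5.5,0,0,-3,0,5.5,0,0,-6,0]}}

```text
clock: 8.78
eef_pos: [0.6181, 0.1905, 0.1304]
tool_rot: [0.232, 0.973, -0.002, -0.003]
ft_force: [1.9, 0.7, -1.5]
grip_width: 0.0608
grasp_force: 65.5
```

```bash
python3 - <<'E'
from h import *
p=bot.camera("wrist")
o=bot.get_obs();c0=o["eef_pos"][:2]; c=rimfit(p,c0,.032,o["eef_pos"][2]+.017)
go(.5577-c[0]+c0[0],.3634-c[1]+c0[1],.16)
E
```

```text
rim [0.6146 0.1944] 1743 sd 0.0031 z [0.1537 0.1603 0.1663]
clk 8.82 at [0.6238 0.1922 0.1427] ydir 63.2 xaxis [-0.892  0.451] j6 0.77 F [2.6 0.5 5.3] w 0.0611 gf 65.6
shift cm [12.69 12.53 -1.74] turn 0
```

Call:
{"fn": "carry_out", "kwargs": {"increments": [5.5,0,0,-2.5,0,5.5,4.4,4.1,0,0,5.5,4.4,4.1,0,0,5.5,4.4,4.2,0,0,5.5,0,0,0,0]}}

```text
clock: 9.45
eef_pos: [0.5564, 0.3663, 0.1577]
tool_rot: [0.228, 0.974, 0.001, 0.0]
ft_force: [-0.9, -0.8, -1.8]
grip_width: 0.0611
grasp_force: 65.6
```

Call:
{"fn": "carry_out", "kwargs": {"increments": [5.5,0,0,0,0,5.5,0,0,0,0,5.5,0,0,0,0,5.5,0,0,0,0,5.5,0,0,0,0]}}

```text
clock: 10.07
eef_pos: [0.5588, 0.361, 0.1574]
tool_rot: [0.232, 0.973, 0.0, 0.0]
ft_force: [-0.5, -1.4, -0.3]
grip_width: 0.0608
grasp_force: 65.6
```

```bash
python3 - <<'E'
from h import *
p=bot.camera("wrist"); cv2.imwrite("pics/w4.png",p["pixels"])
o=bot.get_obs();c0=o["eef_pos"][:2]; c=rimfit(p,c0,.032,o["eef_pos"][2]+.017)
m=rimfit(p,(.5577,.3634),.047,.08)
go(m[0]-c[0]+c0[0],m[1]-c[1]+c0[1],.084)
E
```

```text
rim [0.5574 0.3619] 7154 sd 0.0027 z [0.1689 0.1722 0.1747]
rim [0.5587 0.3637] 2173 sd 0.0018 z [0.0786 0.0804 0.0814]
clk 10.12 at [0.5587 0.3611 0.1573] ydir 63.2 xaxis [-0.892  0.452] j6 1.04 F [ 0.4 -0.3 -1. ] w 0.061 gf 65.6
shift cm [-0.04  0.22  7.33] turn 0
```

View pics/w4.png

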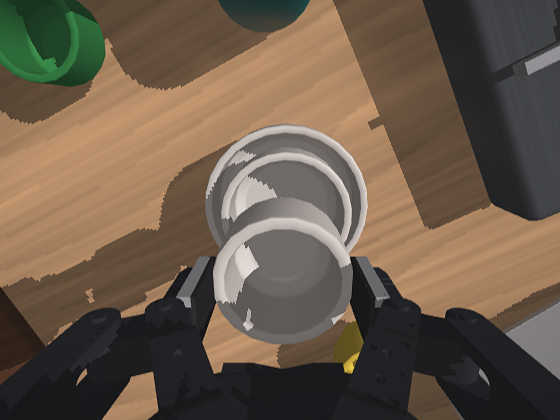

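The small bowl is held level (283,280) over the nested pair (287,195), with an offset of about 2 mm. I'll lower it and release.

Call:
{"fn": "carry_out", "kwargs": {"increments": [5.5,0,0.2,3,0,5.5,0,0,3,0,5.5,0,0,1.2,0,5.5,0,0,0,0,5.5,0,0,0,0]}}

```text
clock: 10.75
eef_pos: [0.5598, 0.3636, 0.0859]
tool_rot: [0.232, 0.973, 0.0, 0.0]
ft_force: [0.5, 0.3, -1.2]
grip_width: 0.061
grasp_force: 65.6
```

Call:
{"fn": "carry_out", "kwargs": {"increments": [6.8,0,0,0,0,7.6,0,0,0,0,8.5,0,0,0,0,8.5,0,0,-5,0,8.5,0,0,-6,0]}}

```text
clock: 11.38
eef_pos: [0.5584, 0.3626, 0.1946]
tool_rot: [0.232, 0.973, -0.002, -0.001]
ft_force: [0.4, 0.1, 0.2]
grip_width: 0.0852
grasp_force: 0.0
```

```bash
python3 - <<'E'
from h import *
p=bot.camera("wrist")
rimfit(p,(.5587,.3637),.063,.06); rimfit(p,(.5587,.3637),.047,.08); rimfit(p,(.5587,.3637),.032,.10)
p=bot.camera("top"); rimfit(p,(.5587,.3637),.032,.10)
go(.538,-.24,.2,93.4)
E
```

```text
rim [0.5577 0.3644] 3151 sd 0.0018 z [0.0581 0.0603 0.0613]
rim [0.5582 0.364 ] 2603 sd 0.0018 z [0.0781 0.0804 0.0813]
rim [0.5584 0.3642] 2104 sd 0.0018 z [0.0962 0.1003 0.1013]
rim [0.5604 0.3602] 116 sd 0.0018 z [0.0937 0.0981 0.1023]
clk 11.47 at [0.5629 0.3656 0.2045] ydir 63.2 xaxis [-0.893  0.451] j6 1.04 F [0.8 0.5 0.1] w 0.0851 gf 0.0
shift cm [-25.08 -55.18  -0.09] turn -0.527
```

All three bowls are nested and level, with rims at 0.060, 0.080 and 0.100 m. Now the tongs.

Call:
{"fn": "carry_out", "kwargs": {"increments": [8.5,-2.5,-5.5,0,0,8.5,-2.5,-5.5,0,0,8.5,-2.5,-5.5,0,0,8.5,-2.5,-5.5,0,0,8.5,-2.5,-5.5,0,0]}}

```text
clock: 12.1
eef_pos: [0.5469, 0.0596, 0.1955]
tool_rot: [0.232, 0.973, 0.0, 0.001]
ft_force: [1.0, -0.1, -0.0]
grip_width: 0.0849
grasp_force: 0.0
```

Call:
{"fn": "carry_out", "kwargs": {"increments": [8.5,-2.5,-5.5,0,0,8.5,-2.5,-5.5,0,0,8.5,-2.5,-5.5,0,0,8.5,-2.5,-5.5,0,0,8.5,-2.5,-5.5,0,0]}}

```text
clock: 12.72
eef_pos: [0.5344, -0.2424, 0.1956]
tool_rot: [0.232, 0.973, -0.0, 0.001]
ft_force: [0.8, 0.5, -0.3]
grip_width: 0.085
grasp_force: 0.0
```

Call:
{"fn": "carry_out", "kwargs": {"increments": [8.5,0,0,0,-0.175,8.5,0,0,0,-0.175,8.5,0,0,0,-0.177,8.5,0,0,0,0,8.5,0,0,0,0]}}

```text
clock: 13.35
eef_pos: [0.5346, -0.2403, 0.1954]
tool_rot: [-0.028, 1.0, -0.0, 0.0]
ft_force: [0.4, 0.1, -0.5]
grip_width: 0.0848
grasp_force: 0.0
```

```bash
python3 - <<'E'
from h import *
p=bot.camera("wrist"); cv2.imwrite("pics/w5.png",p["pixels"])
for n in("tongs_grip","tongs","tongs_left","pastry_mid"): show(p,n,2)
P=cloud(p); hsv=cv2.cvtColor(p["pixels"],cv2.COLOR_BGR2HSV)
b=(hsv[...,0]>105)&(hsv[...,0]<125)&(hsv[...,1]>150)&(hsv[...,2]>60)&(P[...,2]>.036)&(P[...,2]<.06)
q=P[b]; print(len(q),q.min(0).round(3),q.max(0).round(3))
X=[];Y=[]
for x in np.arange(.46,.66,.02):
    s=q[abs(q[:,0]-x)<.005]
    if len(s)>5: X.append(x);Y.append((s[:,1].min()+s[:,1].max())/2); print(x.round(2),s[:,1].min().round(4),s[:,1].max().round(4),s[:,2].max().round(3))
k=np.polyfit(X,Y,1); print("yaw",np.degrees(np.arctan(k[0])),"y at .538",np.polyval(k,.538))
go(.538,np.polyval(k,.538),.022,90+np.degrees(np.arctan(k[0])))
E
```

```text
pastry_mid 0.97 [ 0.627 -0.027  0.031] px [478 287]
1738 [ 0.444 -0.274  0.036] [ 0.645 -0.186  0.05 ]
0.46 -0.2558 -0.2262 0.046
0.48 -0.2586 -0.2202 0.046
0.5 -0.2623 -0.215 0.046
0.52 -0.2635 -0.2107 0.046
0.54 -0.2648 -0.2079 0.046
0.56 -0.2659 -0.2034 0.046
0.58 -0.2671 -0.1997 0.046
0.6 -0.2686 -0.1925 0.049
0.62 -0.2735 -0.1885 0.05
0.64 -0.2741 -0.1859 0.05
yaw 3.6741399847056493 y at .538 -0.2359793037192064
clk 13.6 at [ 0.5346 -0.2403  0.1953] ydir 93.4 xaxis [-0.998 -0.059] j6 -0.48 F [-0.9 -0.2  0.3] w 0.0849 gf 0.0
shift cm [-0.37  0.41 17.33] turn -0.005
```

View pics/w5.png

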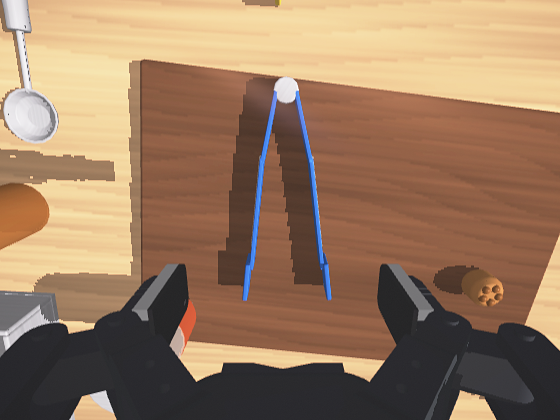

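The picture shows the blue tongs with their pivot at (287,90) and tips at (245,295) and (328,295); the pastry is at (485,290). The width at the grip point measures 57 mm, as specified. Going down.

Call:
{"fn": "carry_out", "kwargs": {"increments": [8.5,-0.3,0.4,5,0,8.5,0,0,5,0,8.5,0,0,4.5,0,8.5,0,0,3,0,8.5,0,0,0,0]}}

```text
clock: 14.22
eef_pos: [0.5349, -0.2351, 0.0176]
tool_rot: [-0.029, 1.0, 0.001, -0.003]
ft_force: [-0.1, 1.3, 0.2]
grip_width: 0.0849
grasp_force: 0.0
```

Call:
{"fn": "carry_out", "kwargs": {"increments": [6.5,0,0,0,0,5.5,0,0,0,0,4.6,0,0,0,0,4.6,0,0,0,0,4.6,0,0,0,0]}}

```text
clock: 14.85
eef_pos: [0.5403, -0.2373, 0.0242]
tool_rot: [-0.03, 1.0, -0.001, 0.004]
ft_force: [0.5, 1.1, 6.8]
grip_width: 0.0466
grasp_force: 7.3
```

Call:
{"fn": "carry_out", "kwargs": {"increments": [4.6,0,0,0,0,4.6,0,0,-2,0,4.6,0,0,-3,0,4.6,0,0,-3,0,4.6,0,0,0,0]}}

```text
clock: 15.48
eef_pos: [0.5401, -0.2375, 0.1048]
tool_rot: [-0.03, 1.0, -0.002, 0.004]
ft_force: [0.5, 0.1, -1.1]
grip_width: 0.0462
grasp_force: 4.7
```

```bash
cat >> h.py <<'E'
def tongs(p):
    P=cloud(p); h=cv2.cvtColor(p["pixels"],cv2.COLOR_BGR2HSV); o=bot.get_obs(); T=R.from_quat(o["tool_rot"]).as_matrix()
    b=(h[...,0]>105)&(h[...,0]<125)&(h[...,1]>150)&(h[...,2]>60)&(p["range_z"]>0)
    f=np.array([T[1,1],-T[0,1]]); f=f if f[0]>0 else -f; l=np.array([-f[1],f[0]])
    d=P[b]-o["eef_pos"]; q=np.c_[d[:,:2]@f,d[:,:2]@l,d[:,2]]; q=q[(abs(q[:,1])<.08)&(abs(q[:,0])<.15)&(abs(q[:,2])<.08)]
    print("fwd axis",f.round(3),"n",len(q))
    for x in(-.085,-.06,-.03,.03,.06,.08,.1,.108):
        s=q[abs(q[:,0]-x)<.006]
        if len(s)>4: print(x,"left",np.percentile(s[:,1],[3,97]).round(4),"ztop rel tcp",np.percentile(s[:,2],[5,95]).round(4))
    return q
E
python3 - <<'E'
from h import *
p=bot.camera("wrist"); cv2.imwrite("pics/w6.png",p["pixels"]); q=tongs(p); print(q.min(0),q.max(0))
tongs(bot.camera("scene"))
show(p,"pastry_mid",1); go(.54,-.03,.13)
E
```

```text
fwd axis [0.998 0.059] n 7750
-0.085 left [-0.0113  0.0118] ztop rel tcp [0.0083 0.022 ]
-0.06 left [-0.0159  0.0154] ztop rel tcp [0.0045 0.0225]
-0.03 left [-0.0206  0.0202] ztop rel tcp [0.0028 0.0227]
0.03 left [-0.0236  0.0238] ztop rel tcp [0.0034 0.0235]
[-0.09150463 -0.02474037 -0.00310105] [0.05753665 0.02427978 0.07695111]
fwd axis [0.998 0.059] n 146
0.03 left [-0.0238  0.0234] ztop rel tcp [0.0205 0.0232]
0.06 left [-0.0249  0.0245] ztop rel tcp [0.0098 0.0244]
0.08 left [-0.0306  0.0302] ztop rel tcp [0.0089 0.0286]
0.1 left [-0.0313  0.0312] ztop rel tcp [0.0064 0.0301]
0.108 left [-0.0323  0.0312] ztop rel tcp [0.0046 0.0296]
pastry_mid 0.89 [ 0.626 -0.026  0.031] px [544 338]
clk 15.62 at [ 0.5369 -0.2361  0.1001] ydir 93.4 xaxis [-0.998 -0.059] j6 -0.47 F [-0.9  0.  -0.7] w 0.0459 gf 4.7
shift cm [-1.52 20.55 -2.99] turn 0
```

View pics/w6.png

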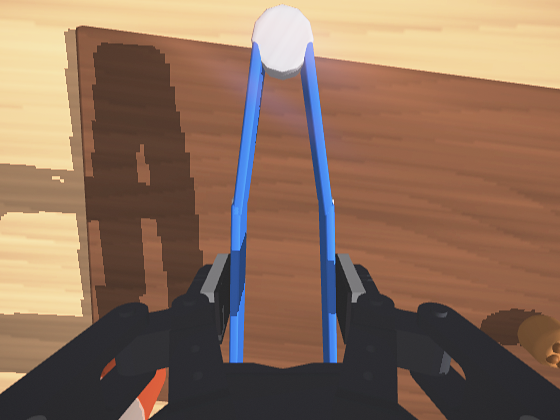

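The tongs are held level, pivot at (283,40), arms at (238,280) and (328,280), pastry at the right edge (545,340). Moving them to above the pastry.

Call:
{"fn": "carry_out", "kwargs": {"increments": [4.6,-0.2,3,0,0,4.6,-0.2,4.5,0,0,4.6,-0.2,5,0,0,4.6,-0.2,4.9,0,0,4.6,-0.2,3,0,0]}}

```text
clock: 16.25
eef_pos: [0.5338, -0.0297, 0.0989]
tool_rot: [-0.03, 1.0, 0.0, -0.002]
ft_force: [-0.0, -0.6, -0.9]
grip_width: 0.0457
grasp_force: 4.7
```

Call:
{"fn": "carry_out", "kwargs": {"increments": [4.6,0,0,2,0,4.6,0,0,0,0,4.6,0,0,0,0,4.6,0,0,0,0,4.6,0,0,0,0]}}

```text
clock: 16.88
eef_pos: [0.5356, -0.0324, 0.0808]
tool_rot: [-0.029, 1.0, -0.0, 0.0]
ft_force: [-0.1, 0.2, -1.2]
grip_width: 0.0462
grasp_force: 4.7
```

```bash
python3 - <<'E'
from h import *
p=bot.camera("scene"); q=tongs(p); show(p,"pastry_mid",2); show(p,"pastry",2)
cv2.imwrite("pics/s7.png",cv2.resize(p["pixels"][160:320,160:400],None,fx=3,fy=3,interpolation=cv2.INTER_CUBIC))
o=bot.get_obs(); f=np.array([.9983,.0589]); d=np.array([.6265,-.0265])-o["eef_pos"][:2]
print("pastry fwd/left of tcp",d@f,d@[-f[1],f[0]]); go(.5347,-.0319,.027)
P=cloud(p); h=cv2.cvtColor(p["pixels"],cv2.COLOR_BGR2HSV)
b=(h[...,0]>5)&(h[...,0]<22)&(h[...,1]>120)&(h[...,2]>100)&(np.hypot(P[...,0]-.6265,P[...,1]+.0265)<.03)&(P[...,2]>.03); s=P[b]
print("pastry cloud",len(s),np.percentile(s,[3,50,97],axis=0).round(3) if len(s) else "")
E
```

```text
fwd axis [0.998 0.058] n 86
0.03 left [-0.0244  0.0225] ztop rel tcp [0.0184 0.0221]
0.06 left [-0.028   0.0234] ztop rel tcp [0.0186 0.024 ]
0.08 left [-0.0312  0.0293] ztop rel tcp [0.0236 0.0269]
0.1 left [-0.032   0.0302] ztop rel tcp [0.0032 0.0267]
0.108 left [-0.0322  0.0305] ztop rel tcp [-0.0006  0.0261]
pastry_mid 0.46 [ 0.628 -0.023  0.032] px [292 245]
pastry 0.59 [ 0.63  -0.025  0.018] px [291 250]
pastry fwd/left of tcp 0.09128409815908144 0.0003324595281970887
clk 17.02 at [ 0.5354 -0.0322  0.0806] ydir 93.4 xaxis [-0.998 -0.059] j6 -0.12 F [-0.8  0.4 -0.3] w 0.046 gf 4.7
shift cm [0.07 0.04 5.36] turn 0
pastry cloud 56 [[ 0.62  -0.032  0.033]
 [ 0.636 -0.02   0.046]
 [ 0.642 -0.012  0.052]]
```

View pics/s7.png

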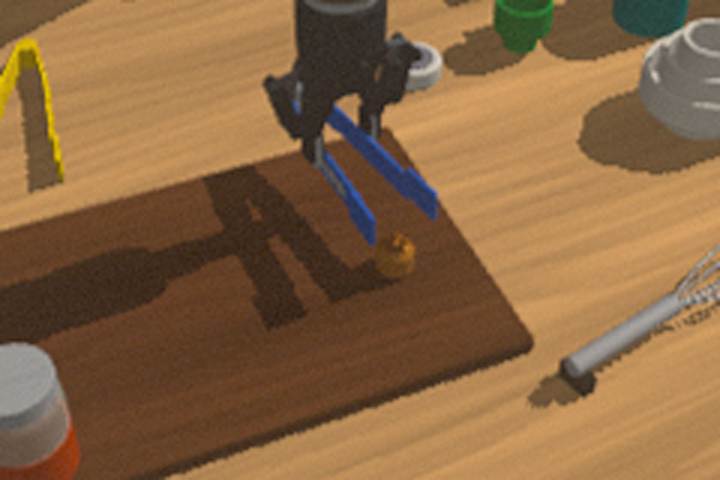

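The picture shows the open paddles (370,230) and (430,205) above and around the pastry (395,257), and the nested bowls (705,75). I'll lower the paddles around it, then squeeze.

Call:
{"fn": "carry_out", "kwargs": {"increments": [4.6,-0.1,0.2,1.5,0,4.6,0,0,2,0,4.6,0,0,1.2,0,4.6,0,0,0.6,0,4.6,0,0,0,0]}}

```text
clock: 17.65
eef_pos: [0.5358, -0.0299, 0.0268]
tool_rot: [-0.03, 1.0, 0.0, -0.0]
ft_force: [0.5, -1.0, 0.1]
grip_width: 0.0462
grasp_force: 4.7
```

Call:
{"fn": "carry_out", "kwargs": {"increments": [4.6,0,0,0,0,4.2,0,0,0,0,3.9,0,0,0,0,3.6,0,0,0,0,3.4,0,0,0,0]}}

```text
clock: 18.27
eef_pos: [0.5362, -0.0299, 0.0275]
tool_rot: [-0.03, 1.0, -0.0, 0.0]
ft_force: [-0.2, 0.1, 1.0]
grip_width: 0.0345
grasp_force: 15.2
```

Call:
{"fn": "carry_out", "kwargs": {"increments": [3.2,0,0,0,0,3.0,0,0,0,0,3.0,0,0,0,0,3.0,0,0,0,0,3.0,0,0,0,0]}}

```text
clock: 18.9
eef_pos: [0.5362, -0.0299, 0.0277]
tool_rot: [-0.03, 1.0, -0.0, 0.0]
ft_force: [-1.7, -0.5, 5.0]
grip_width: 0.0328
grasp_force: 59.6
```

The fingers stopped at 33 mm with 60 N, so the pastry is pinched. Lifting.

Call:
{"fn": "carry_out", "kwargs": {"increments": [3.0,0,0,-1,0,3.0,0,0,-2,0,3.0,0,0,-4,0,3.0,0,0,-5,0,3.0,0,0,-5,0]}}

```text
clock: 19.52
eef_pos: [0.5356, -0.0298, 0.1985]
tool_rot: [-0.03, 1.0, 0.0, -0.001]
ft_force: [0.3, -0.3, -0.6]
grip_width: 0.032
grasp_force: 59.8
```

Call:
{"fn": "carry_out", "kwargs": {"increments": [3.0,0,0,-3,0,3.0,0,0,-2,0,3.0,0,0,0,0,3.0,0,0,0,0,3.0,0,0,0,0]}}

```text
clock: 20.15
eef_pos: [0.5353, -0.0299, 0.2457]
tool_rot: [-0.03, 1.0, 0.0, -0.002]
ft_force: [-0.2, 0.5, -1.4]
grip_width: 0.0324
grasp_force: 59.8
```

```bash
python3 - <<'E'
from h import *
p=bot.camera("scene"); tongs(p); show(p,"pastry_mid",3); cv2.imwrite("pics/s8.png",cv2.resize(p["pixels"][120:280,180:420],None,fx=3,fy=3,interpolation=cv2.INTER_CUBIC))
o=bot.get_obs(); T=R.from_quat(o["tool_rot"]).as_matrix(); off=-.0905*T[:2,0]; print("pastry est",o["eef_pos"][:2]+off)
go(.559-off[0],.363-off[1],o["eef_pos"][2])
E
```

```text
fwd axis [0.998 0.059] n 55
0.03 left [-0.0177  0.0139] ztop rel tcp [0.0171 0.0187]
0.08 left [-0.02   0.019] ztop rel tcp [0.0212 0.0233]
0.1 left [-0.0199  0.0212] ztop rel tcp [0.013  0.0227]
0.108 left [-0.0195  0.0212] ztop rel tcp [0.0103 0.0223]
pastry_mid 0.51 [ 0.625 -0.025  0.246] px [293 179]
pastry est [ 0.62586542 -0.02452146]
clk 20.25 at [ 0.5355 -0.0299  0.2461] ydir 93.4 xaxis [-0.998 -0.059] j6 -0.11 F [ 0.3  0.8 -1.2] w 0.0325 gf 59.8
shift cm [4.380e+00 3.908e+01 2.000e-02] turn 0
```

View pics/s8.png

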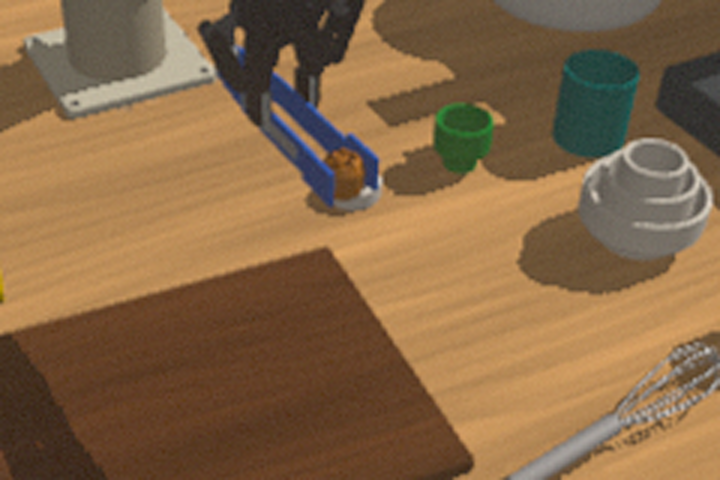

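The picture shows the pastry (345,173) held between the blue paddles, with the nested bowls at (650,190). Moving it over the bowls.

Call:
{"fn": "carry_out", "kwargs": {"increments": [3.0,0.4,2.5,0,0,3.0,0.4,4,0,0,3.0,0.5,4.5,0,0,3.0,0.5,4.5,0,0,3.0,0.5,4.5,0,0]}}

```text
clock: 20.88
eef_pos: [0.5008, 0.1697, 0.2468]
tool_rot: [-0.029, 1.0, -0.0, -0.0]
ft_force: [-0.0, 0.5, -0.5]
grip_width: 0.0327
grasp_force: 59.8
```

Call:
{"fn": "carry_out", "kwargs": {"increments": [3.0,0.5,4.5,0,0,3.0,0.5,4.5,0,0,3.0,0.4,4,0,0,3.0,0.4,3.6,0,0,3.0,0.3,2.5,0,0]}}

```text
clock: 21.5
eef_pos: [0.4683, 0.3594, 0.2464]
tool_rot: [-0.03, 1.0, -0.0, -0.001]
ft_force: [0.5, -0.1, -1.4]
grip_width: 0.033
grasp_force: 59.9
```

Call:
{"fn": "carry_out", "kwargs": {"increments": [3.0,0,0,1,0,3.0,0,0,2,0,3.0,0,0,1,0,3.0,0,0,0,0,3.0,0,0,0,0]}}

```text
clock: 22.12
eef_pos: [0.4695, 0.3575, 0.2079]
tool_rot: [-0.029, 1.0, 0.0, 0.0]
ft_force: [0.3, 0.5, -1.9]
grip_width: 0.0325
grasp_force: 59.9
```

Call:
{"fn": "carry_out", "kwargs": {"increments": [3.0,0,0,0,0,3.0,0,0,0,0,3.0,0,0,0,0,3.0,0,0,0,0,3.0,0,0,0,0]}}

```text
clock: 22.75
eef_pos: [0.469, 0.3578, 0.2073]
tool_rot: [-0.03, 1.0, -0.0, 0.0]
ft_force: [0.0, -0.6, -1.7]
grip_width: 0.0324
grasp_force: 59.9
```

```bash
python3 - <<'E'
from h import *
for n in("scene","top"):
    p=bot.camera(n); show(p,"pastry_mid",2); show(p,"bowl_small_mid",3)
    if n=="scene": cv2.imwrite("pics/s9.png",cv2.resize(p["pixels"][60:260,260:500],None,fx=2.5,fy=2.5,interpolation=cv2.INTER_CUBIC))
o=bot.get_obs(); T=R.from_quat(o["tool_rot"]).as_matrix(); off=-.0905*T[:2,0]; print("pastry est",o["eef_pos"][:2]+off, np.abs(o["joint_vel"]).max())
go(.559-off[0],.363-off[1],o["eef_pos"][2])
E
```

```text
pastry_mid 0.63 [0.559 0.363 0.211] px [406 139]
pastry_mid 0.37 [0.371 0.351 0.198] px [362 115]
bowl_small_mid 0.77 [0.371 0.272 0.03 ] px [334 166]
bowl_small_mid 0.73 [0.565 0.363 0.07 ] px [397 181]
bowl_small_mid 0.65 [0.737 0.365 0.029] px [435 227]
pastry_mid 0.67 [0.557 0.362 0.21 ] px [117 175]
bowl_small_mid 0.71 [0.561 0.358 0.07 ] px [135 179]
bowl_small_mid 0.61 [0.56  0.361 0.05 ] px [136 180]
bowl_small_mid 0.58 [0.74  0.36  0.032] px [141 114]
pastry est [0.5593718  0.36314987] 0.0018646766209428102
clk 23.05 at [0.469  0.3578 0.2073] ydir 93.4 xaxis [-0.998 -0.059] j6 0.59 F [-0.3 -1.3 -1.6] w 0.0329 gf 59.9
shift cm [ 0.04 -0.01  0.  ] turn 0
```

View pics/s9.png

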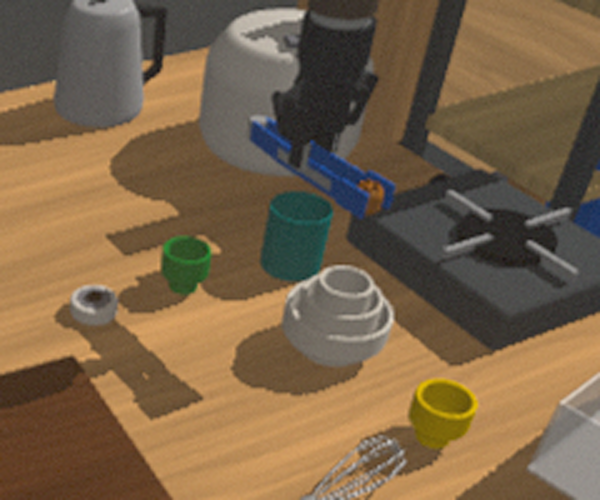

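The pastry (372,192) is held still in the tongs, centred over the nest (340,315), with its base about 95 mm above the small bowl's rim. Handing in.

```bash
python3 -c "
from workcell import bot
print(bot.job_done())"
```

```text
the job is handed in; nothing more can be done
None
```

I handed the job in at about 23 s (limit 67 s): the bowls are nested level in size order, and the blue tongs hold the walnut pastry still, about 95 mm above the smallest bowl's rim. The hand-in returned no verdict.

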